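# Lay the strop block down in its bench holder and nip it up

## Robot

A 6-joint arm with a two-finger parallel gripper is mounted at the origin on the work surface. World frame = base frame: x ahead of the robot, y to its left, z up, the work surface at z = 0. Lengths are in m, angles in degrees, forces in N, time in s.
With the tool pointing down it reaches from about 0.35 to 0.875 m from the base axis. Payload 4.2 kg.
Tool frame: the origin (TCP) lies midway between the tips of the shut fingers; the grasp point (between the pads) lies 19 mm behind it; z points along the fingers, y is the direction in which the jaws open and shut (so a half turn about z gives the same grasp; the last joint's range is limited). The gripper opens to 87 mm and grips with 3 to 60 N. Pads are 19 mm wide; open, the fingers measure 117 mm over their backs; the gripper's body (75 mm by 190 mm) begins 51 mm behind the grasp point.
Start: joints at [-51.761, 22.042, 0.453, 0, -68.411, -14.817], TCP at [0.248, -0.573, 0.223] pointing down, gripper open.
Joint ranges: [-179.83, 179.83], [-69.29, 118.12], [-61.27, 80.66], [-181.25, 117.63], [-171.15, -9.14], [-177.46, 177.46]. Speed limits (degrees/s): [159.86, 159.86, 180, 180, 180, 180].

## Interface

Orientations are given as a 3x3 rotation matrix whose columns are the frame's x, y, z axes.
In Python, from station import sense, capture, get_calibration, finish_job, spot_in, spot_point gives the robot as it stands.
- The arm moves only by the shell command python3 -m inch 'ROWS'. ROWS is JSON, a list of rows, each an object with "fingers": the finger opening in cm, from 0 to 8.7; "delta_pos": the shift along the tool's x, y, z in cm, a list of three; "spin": the turn about the tool's z in degrees. In form: [{"fingers": fingers, "delta_pos": [dx, dy, dz], "spin": spin}, ...]. A call has 1 to 20 rows; each row is the pose to reach, as a shift and turn from the pose commanded when the call began, along the tool's axes at that moment; what a row does not reach only later rows make up. A row lasts 1/10 s, in which the tool goes at most 50 mm and 8.59 degrees, less where a joint would pass 70% of its speed; a pose out of reach is approached as far as the arm can. A call with a gripper value outside its range is refused whole. The fingers move at their own pace and stop on an object; the grip force is fixed at half the most. Time passes only in rows, so rows that repeat a pose let the fingers close. It gives the time, the measured TCP pose, the force and the opening at its end, in the units of the state.
- sense(): the state, without advancing time (a new reading comes with each control period).
- capture(name): name is "scene" or "side" or "wrist"; returns the picture (384x512x3 uint8, red, green, blue); there is no depth.
- get_calibration(name): a dict with "K" (3x3 intrinsics, pixels), "T" (4x4, takes a point from camera to world coordinates). Camera axes: x right, y up, looking along -z (the intrinsics and any distortion apply to the point x, -y, -z); pixel columns grow to the right and rows downward; lengths in m; the calibration is good to about 2 mm. A picture is of the moment at which its call begins: read the wrist's pose just before it. get_calibration takes no time and is no camera call; for the wrist camera it gives the pose at the moment of the call.
- finish_job(): hands the job in, once; it reports no verdict.
Trained networks look in the newest picture that a camera, given by its name, has taken for a name from the list of things; names that differ only in an ending like _2 or _b are one class to them, and where a whole thing is asked for, a point or a joint stands for the part that bears it (a point fixed in the world has none). Each returns a list of dicts, best first, with "conf" (0 to 1); they miss things now and then, are a little off and sometimes report something else, mostly with a low value. They report only what shows in the picture. A call takes as long as a camera call. They do not tell look-alikes from the thing itself.
- spot_in(camera, target): "extent" ([left, top, right, bottom] as shares, 0 to 1, of the picture: columns of its width, rows of its height, round what is visible of it).
- spot_point(camera, target): "location" ([column, row] as shares, 0 to 1, of the picture: columns of its width, rows of its height: a listed point, or the origin of a listed thing).
The state is a dict: "time_s": time; "joints": joint angles; "joint_velocities": joint speeds; "effort": joint torques, N m; "tcp_pos": TCP position; "ee_rot": TCP orientation; "wrist_force": force on the tool from outside, world axes, zero at the start; "moment": the same for the moment, N m; "gripper_width": opening from 0.0 (shut) to 1.0 (fully open).
Only numpy, scipy, OpenCV 4.12 (cv2) and the standard library are available. Lean on these libraries where they do the work, as an engineer would, in place of code of your own. Each camera call takes 0.05 s, during which the arm holds its last target.

## Task

The leather-faced strop block is parked standing on its end in the bench holder. Tip it over where it stands, by pushing high on its leather face without lifting it out, so that it drops onto its wooden back, leather up, in the bed; then push the sliding jaw up behind it until the block is hard against the end stop and nipped firmly between jaw and stop, and let go, leaving jaw, block and stop together. Push with feeling - do not force the jaw or bruise the leather - and leave the other things on the bench where they are.

Things in the scene. Friction and masses are not known exactly. Their poses are not given: they have to be found in the camera images.
- holder: Low aluminium bench holder: a straight trough with a slick black plastic bed (friction about 0.25). Origin: on the bench under the trough's middle line; x runs along the trough from the sliding jaw to the end stop, z up. The bed is 18 mm above the bench; the base runs from x = -242 to +215 mm, 92 mm wide; the side lips are 66 mm apart inside and 32 mm above the bench.
- end_stop: End stop, part of the holder (its frame is the holder's): an upright steel plate 80 mm wide, top 50 mm above the bench, carrying a dark rubber-faced pad 56 x 26 mm on an adjusting screw with a brass knob behind. The pad stands 16 to 48 mm ahead of the plate towards the jaw; its setting differs each time and is not reported: it is found by feel. It does not yield.
- stop_plate (a point): Middle of the jaw-side face of the end stop's plate (not of its pad), at x = +186 mm of the holder, 33 mm above the bench; axes as the holder.
- jaw: Dark iron sliding jaw at the trough's other end, 36 mm long, 60 wide, top 52 mm above the bench, flat back to push on. It slides only along holder x, 110 to 167 mm in all until the block is nipped, drags with about 5 N (more if hurried) and stays where left; the lying block adds about 1 N. A firm nip is 10 N on the block (under 6 N is no nip), 15 to 21 N in all on the jaw's back; over 28 N is forcing it. Origin: foot of its front face.
- jaw_face (a point): Middle of the jaw's front face, 36 mm above the bench; axes as the holder.
- jaw_back (a point): Middle of the jaw's back face, 36 mm above the bench; there is bare base behind it, at least 28 mm long and 18 mm high, then the bench.
- strop: Strop block: beech bar 50 x 60 x 180 mm, about 0.39 kg, brown leather over one broad face, standing on its end in the trough between jaw and stop. Origin: middle of the end it stands on; z runs along its length (up while it stands), the leather is its -x face, towards the jaw. It tips forward over the foot edge 25 mm ahead (+x) of its middle, 15 to 77 mm farther from the stop's pad than it is long.
- strop_center (a point): Centre (balance point) of the block, half-way up; axes as the block. Pushed below it, the block slides towards the stop instead of tipping and may be left no room to fall; pushed near the top, under 1 N tips it, and it falls by itself past about 16 degrees. Fingers pressing it with over 20 N bruise it.
- strop_top (a point): Middle of the block's upper end, which comes to lie towards the stop; axes as the block.
- strop_foot (a point): Middle of the end on which the block stands, which the jaw presses later; axes as the block.
- compound_bar: Bystander: pale bar of honing compound, 110 x 36 x 30 mm; origin at the middle of its underside.
- file: Bystander: flat file with a turned wooden handle, 300 long, lying; origin at the middle of its underside.
- oil_bottle: Bystander: amber glass oil bottle, 54 across, 135 tall, upright; origin at the middle of its underside.
- wheel: Bystander: spare grey grinding wheel, 120 across, 20 thick, lying flat; origin at the middle of its underside.
- tin: Bystander: low steel tin, 68 across, 50 tall; origin at the middle of its underside.
- wire_brush: Bystander: wire brush lying on the bench; origin at the middle of its underside.
- shear_blade: Bystander: loose steel shear blade with a dull red grip, 300 long, lying; origin at the middle of its underside.
There are look-alikes about, which are no part of the job. What is shaped like the strop but blue or red is not meant.

How it is judged (in metres and radians):
On the way, in this order (a step that is already met when the one before it is completed fails the run):
1. the block has been tipped over and lies flat on its back in the bed, leather up (angle between the z axis of strop and the x axis of holder, either way round below 0.06 rad and z of strop_center in the frame of holder below 0.047 m and angle between the x axis of strop and the z axis of holder, either way round below 0.06 rad and x of holder in the frame of strop_center above 0.02 m), for 0.2 s.
2. the jaw nips the block against the end stop: at least 6 N on the stop and on the jaw, held for a moment (all of step 1 and contact force between strop and end_stop above 6 N and contact force between strop and jaw above 6 N), for 0.2 s.
At the end, for the whole second after the job is handed in: The block lies flat in the bed (within 0.06 rad, leather up), at rest and let go, still touching the end stop (at least 0.2 N), with the jaw left up against it (gap under 3 mm) (all of step 1 and contact force between strop and end_stop above 0.2 N and x of strop_foot in the frame of jaw_face below 0.003 m and linear speed of strop below 0.01 m/s).
It fails at once if the block is lifted out instead of tipped on its foot (height (world z) of strop_center above 0.14 m).
It fails at once if the fingers press the block with more than 20 N (contact force between the fingers and strop above 20 N).
It fails at once if the jaw is forced with more than 28 N (contact force between the fingers and jaw above 28 N).
It fails at once if a bystander is moved more than 30 mm (distance of any of compound_bar, file, oil_bottle, wheel, tin, wire_brush, shear_blade from where it was at the start of the episode above 0.03 m).
It also fails if it takes over 66 s, if anything falls off the work surface, if the arm or the gripper's body presses on something with over 40 N, if the wrist force passes 120 N, or if a joint passes its speed limit or range.

## Working session

There is one attempt and no reset: what is moved stays moved. The work goes in short steps, Python scripts to look and compute and a shell command to move; the robot and the scene stay as the last step left them, time stands still between calls to the robot, and variables do not carry over. Pictures are saved under pics/ and viewed, and the job is handed in when it is done.

```bash
mkdir -p pics; ls
python3 - <<'E'
from station import *
import cv2
s=sense();print(s)
for n in("scene","side","wrist"):
    im=capture(n);cv2.imwrite(f"pics/{n}0.png",im[:,:,::-1])
    c=get_calibration(n);print(n,c)
    for t in("strop","holder","jaw"):
        print(t,[(round(d['conf'],2),[round(float(v),3) for v in d['extent']]) for d in spot_in(n,t)][:4])
    for t in("strop_top","strop_foot","strop_center","jaw_back","jaw_face","stop_plate","holder"):
        print(t,[(round(d['conf'],2),[round(float(v),4) for v in d['location']]) for d in spot_point(n,t)][:4])
print(sense()['time_s'])
E
```

```text
pics
{'time_s': 0.0, 'joints': array([-5.17619098e+01,  2.20922248e+01,  3.79739551e-01, -2.97502504e-02,
       -6.84111361e+01, -1.48147531e+01]), 'joint_velocities': array([ 0.11781516, -0.02471689, -0.11532767,  0.02287691, -0.0162331 ,
       -0.07527842]), 'effort': array([-4.23185593e-04, -3.90663457e+01,  1.87409985e+01,  4.22003657e+00,
        1.10733436e-02, -1.80516126e-04]), 'tcp_pos': array([ 0.24821353, -0.57294013,  0.22144194]), 'ee_rot': array([[-9.17668884e-01, -3.97344820e-01, -9.56149983e-04],
       [-3.97345961e-01,  9.17666722e-01,  1.99346697e-03],
       [ 8.53332494e-05,  2.20926494e-03, -9.99997556e-01]]), 'wrist_force': array([ 0.09837393,  0.19370872, -0.07459489]), 'moment': array([ 0.01845564, -0.03785598, -0.08548252]), 'gripper_width': 1.0007708833111038}
scene {'K': array([[477.88167196,   0.        , 256.0015088 ],
       [  0.        , 477.88167196, 186.16940339],
       [  0.        ,   0.        ,   1.        ]]), 'T': array([[-7.24658151e-01, -5.82720434e-01,  3.67841625e-01,
         1.06681143e+00],
       [ 6.89108333e-01, -6.12378989e-01,  
[... 2059 characters left out ...]
2]), (0.45, [0.6693, 0.9122])]
holder [(0.69, [0.4873, 0.6378])]
wrist {'K': array([[305.3100649 ,   0.        , 254.26194723],
       [  0.        , 305.3100649 , 189.76130748],
       [  0.        ,   0.        ,   1.        ]]), 'T': array([[-3.97229509e-01, -8.82729219e-01, -2.50993713e-01,
         1.78642113e-01],
       [ 9.17719220e-01, -3.81968739e-01, -1.09047307e-01,
        -6.03920107e-01],
       [ 3.87492598e-04, -2.73658563e-01,  9.61826825e-01,
         3.85368214e-01],
       [ 0.00000000e+00,  0.00000000e+00,  0.00000000e+00,
         1.00000000e+00]])}
strop []
holder []
jaw []
strop_top []
strop_foot []
strop_center []
jaw_back []
jaw_face []
stop_plate []
holder []
1.65
```

Run:
```python
import cv2
a=cv2.imread('pics/scene0.png');cv2.imwrite('pics/sc_crop.png',cv2.resize(a[90:290,140:370],None,fx=3.2,fy=3,interpolation=cv2.INTER_CUBIC)[:600,:736])
b=cv2.imread('pics/side0.png');cv2.imwrite('pics/sd_crop.png',cv2.resize(b[140:340,160:360],None,fx=3,fy=3,interpolation=cv2.INTER_CUBIC))
```

```text
(no output)
```

View pics/scene0.png

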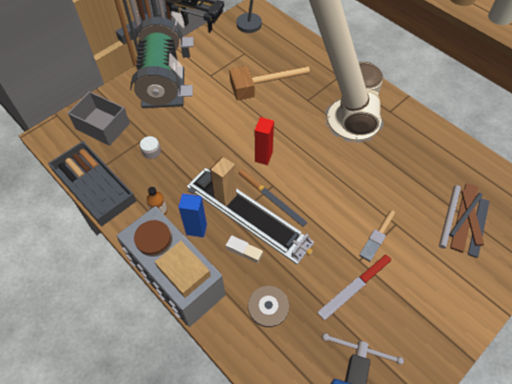

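View pics/side0.png

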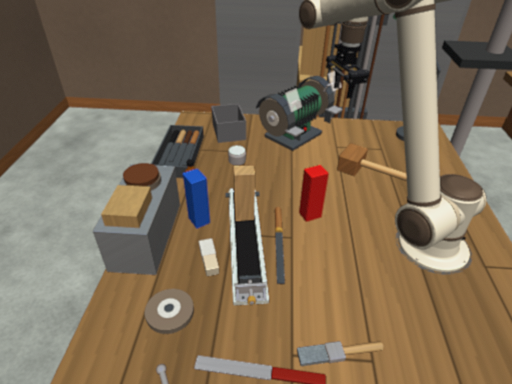

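```bash
true
```

```text
(no output)
```

View pics/sc_crop.png

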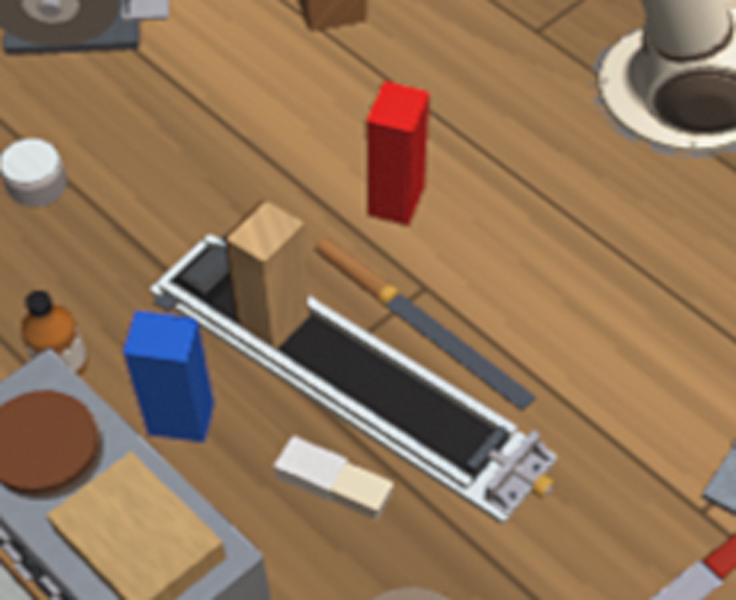

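View pics/sd_crop.png

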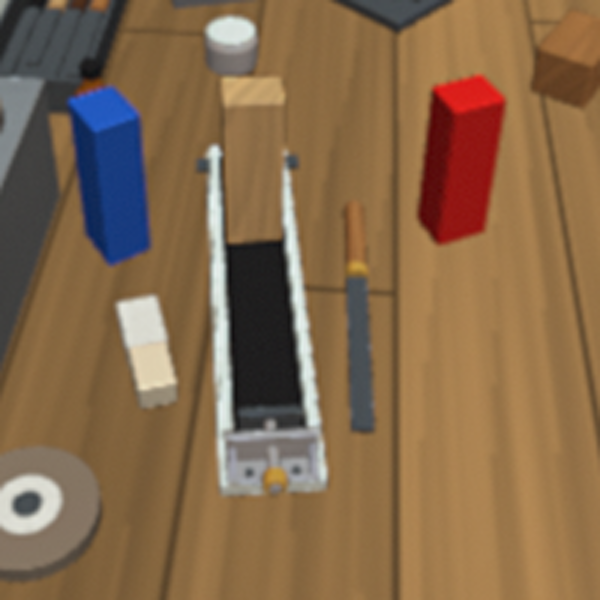

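Candidates shaped like the strop: the plain beech block standing in the trough (scene ≈ (223,180), side ≈ (244,193)), a blue block (193,215) and a red one (264,140). I choose the beech one in the trough; the crop confirms it, with a thin brown leather edge on the jaw side. Next I measure it.

```bash
cat > h.py <<'E'
import numpy as np
from station import *
def ray(n,px,c=None):
    c=c or get_calibration(n);K=c['K'];T=np.array(c['T'])
    d=np.array([(px[0]-K[0,2])/K[0,0],-(px[1]-K[1,2])/K[1,1],-1.])
    return T[:3,3],T[:3,:3]@d
def atz(n,px,z,c=None):
    o,d=ray(n,px,c);return o+d*(z-o[2])/d[2]
def proj(n,P,c=None):
    c=c or get_calibration(n);T=np.linalg.inv(c['T']);p=T[:3,:3]@np.asarray(P,float)+T[:3,3]
    K=c['K'];return np.array([K[0,0]*p[0]/-p[2]+K[0,2],K[1,1]*-p[1]/-p[2]+K[1,2]])
E
python3 - <<'E'
from h import *
np.set_printoptions(precision=4,suppress=True)
W=np.array([512,384])
for n,l in (("scene",dict(strop_top=(.4377,.4372,.198),strop_foot=(.44,.5175,.018),strop_center=(.4369,.4784,.108),jaw_back=(.3926,.4643,.036),jaw_face=(.407,.474,.036),stop_plate=(.5795,.6307,.033),holder=(.4855,.5635,.0))),
 ("side",dict(strop_top=(.4766,.4383,.198),strop_foot=(.4688,.5555,.018),strop_center=(.4799,.5005,.108),stop_plate=(.4922,.7542,.033),holder=(.4873,.6378,0)))):
    for k,v in l.items(): print(n,k,atz(n,np.array(v[:2])*W,v[2]))
# manual corners scene crop (3.2,3 scale offset 140,90)
def sc(x,y):return np.array([140+x/3.2,90+y/3])
def sd(x,y):return np.array([160+x/3,140+y/3])
print("scene top corners",[atz("scene",sc(*p),.198)[:2] for p in((229,237),(268,202),(305,224),(264,264))])
print("side top corners",[atz("side",sd(*p),.198)[:2] for p in((222,80),(283,80),(285,102),(222,107))])
print("scene lip corners",[atz("scene",sc(*p),.032)[:2] for p in((152,290),(210,236),(313,300),(515,430),(470,483))])
print("side lip", [atz("side",sd(*p),.032)[:2] for p in((213,148),(224,435),(315,430),(290,165))])
print("side foot edge",[atz("side",sd(*p),.018)[:2] for p in((228,242),(281,240))])
print("scene plate top",[atz("scene",sc(*p),.05)[:2] for p in((487,482),(538,434))])
print("side plate top",[atz("side",sd(*p),.05)[:2] for p in((222,432),(322,430))])
E
```

```text
scene strop_top [ 0.5774 -0.0582  0.198 ]
scene strop_foot [ 0.5822 -0.0623  0.018 ]
scene strop_center [ 0.5812 -0.0635  0.108 ]
scene jaw_back [ 0.5946 -0.1696  0.036 ]
scene jaw_face [ 0.5863 -0.1412  0.036 ]
scene stop_plate [0.5312 0.2151 0.033 ]
scene holder [0.5652 0.0322 0.    ]
side strop_top [ 0.58   -0.0706  0.198 ]
side strop_foot [ 0.5942 -0.0742  0.018 ]
side strop_center [ 0.5755 -0.0722  0.108 ]
side stop_plate [0.5318 0.2318 0.033 ]
side holder [ 0.5537  0.0446 -0.    ]
scene top corners [array([ 0.6073, -0.081 ]), array([ 0.5524, -0.088 ]), array([ 0.5452, -0.0437]), array([ 0.6049, -0.0343])]
side top corners [array([ 0.61  , -0.0762]), array([ 0.5508, -0.0816]), array([ 0.5462, -0.0454]), array([ 0.6049, -0.0321])]
scene lip corners [array([ 0.6473, -0.1774]), array([ 0.5565, -0.1912]), array([ 0.5347, -0.0521]), array([0.4991, 0.2027]), array([0.5742, 0.2147])]
side lip [array([ 0.6355, -0.1776]), array([0.5779, 0.2201]), array([0.4995, 0.2084]), array([ 0.5464, -0.1548])]
side foot edge [array([ 0.6033, -0.0387]), array([ 0.5482, -0.0465])]
scene plate top [array([0.5683, 0.2301]), array([0.4939, 0.2265])]
side plate top [array([0.578 , 0.2309]), array([0.4933, 0.2219])]
```

Run:
```python
from h import *
np.set_printoptions(precision=3,suppress=True)
W=np.array([512,384])
a=capture("scene");
for t in("oil_bottle","tin","file","compound_bar","wheel"):
    for d in spot_point("scene",t)[:2]: print(t,round(d['conf'],2),np.array(d['location'])*W,atz("scene",np.array(d['location'])*W,0))
print('blue bottom',atz("scene",(187,234),0),atz("scene",(204,237),0),'blue top',atz("scene",(180,205),.18),atz("scene",(203,200),.18))
print('red bottom',atz("scene",(256,162),0),atz("scene",(268,164),0),'side',atz("side",(303,213),0),atz("side",(308,221),0),atz("side",(322,216),0))
# holder hypothesis overlay
import cv2
u=np.array([-.158,.987,0]);u/=np.linalg.norm(u);v=np.array([-u[1],u[0],0]);o=np.array([.5605,.037,0])
def H(x,y,z):return o+u*x+v*y+[0,0,z]
for n,src in(("scene",a),("side",capture("side"))):
    b=cv2.resize(src[:,:,::-1],None,fx=4,fy=4,interpolation=cv2.INTER_CUBIC)
    def L(p,q,c):
        P=[tuple(int(round(k*4+1.5)) for k in proj(n,H(*r))) for r in(p,q)];cv2.line(b,P[0],P[1],c,1)
    for z in(0,):
        c=[(-.242,-.046,z),(.215,-.046,z),(.215,.046,z),(-.242,.046,z)]
        for i in range(4):L(c[i],c[(i+1)%4],(0,255,255))
    L((.186,-.04,.05),(.186,.04,.05),(255,0,255))
    for y in(-.033,.033):L((-.242,y,.032),(.2,y,.032),(0,255,0))
    for xc in(-.102,):
        for z in(.018,.198):
            c=[(xc-.025,-.03,z),(xc+.025,-.03,z),(xc+.025,.03,z),(xc-.025,.03,z)]
            for i in range(4):L(c[i],c[(i+1)%4],(255,0,0))
    L((-.172,-.03,.052),(-.172,.03,.052),(0,0,255));L((-.208,-.03,.052),(-.208,.03,.052),(0,0,255))
    r=(slice(560,1080),slice(700,1300)) if n=="scene" else (slice(620,1220),slice(780,1180))
    cv2.imwrite(f"pics/ov_{n}.png",b[r])
```

```text
tin 0.89 [151.91  151.603] [ 0.636 -0.399  0.   ]
file 0.68 [270.285 200.102] [0.47  0.037 0.   ]
compound_bar 0.61 [240.282 253.517] [0.674 0.111 0.   ]
wheel 0.65 [266.086 309.811] [0.741 0.295 0.   ]
blue bottom [ 0.752 -0.057  0.   ] [ 0.72  -0.011  0.   ] blue top [ 0.749 -0.059  0.18 ] [ 0.69  -0.026  0.18 ]
red bottom [ 0.397 -0.109  0.   ] [ 0.373 -0.074  0.   ] side [ 0.39  -0.114  0.   ] [ 0.375 -0.076 -0.   ] [ 0.328 -0.104 -0.   ]
```

View pics/ov_scene.png

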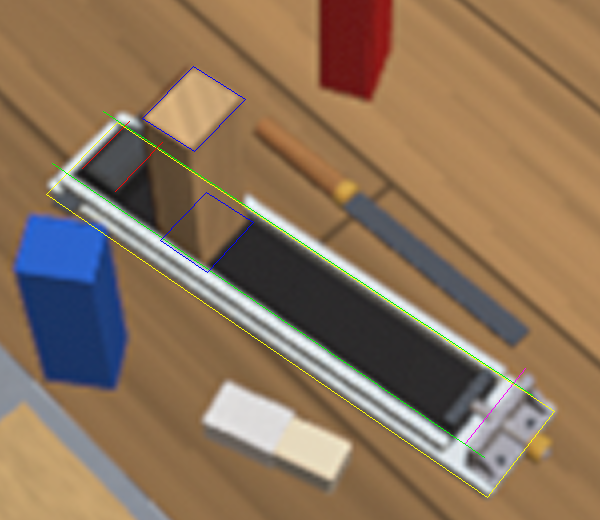

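View pics/ov_side.png

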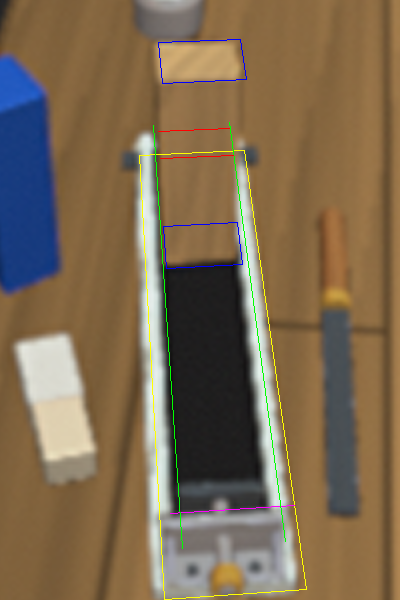

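Run:
```python
from h import *
np.set_printoptions(precision=4,suppress=True)
print('bottle',atz("scene",(157,209),0),atz("scene",(152,191),.13))
u=np.array([-.158,.987,0]);u/=np.linalg.norm(u);o=np.array([.5625,.036,0])
s=sense();R=s['ee_rot'];p=s['tcp_pos']
import math
print('spin',math.degrees(math.atan2(R[1,1],R[0,1])-math.atan2(u[1],u[0])))
for n,x,z in(("above",-.165,.26),("pre",-.157,.175),("contactTCP",-.142,.175),("jawpre",-.25,.038)):
    t=o+u*x+[0,0,z];print(n,t,'delta cm',R.T@(t-p)*100)
```

```text
bottle [ 0.7661 -0.1974  0.    ] [ 0.7669 -0.1841  0.13  ]
spin 14.328893884451531
above [ 0.5886 -0.1269  0.26  ] delta cm [-48.9581  27.4528  -3.7449]
pre [ 0.5873 -0.119   0.175 ] delta cm [-49.1561  28.2277   4.7551]
contactTCP [ 0.5849 -0.1042  0.175 ] delta cm [-49.5273  29.681    4.7551]
jawpre [ 0.602  -0.2109  0.038 ] delta cm [-46.8545  19.2167  18.4549]
```

```bash
python3 -m inch '[{"fingers":0,"delta_pos":[0,0,-5],"spin":0},{"fingers":0,"delta_pos":[0,0,-10],"spin":0},{"fingers":0,"delta_pos":[0,0,-15],"spin":0},{"fingers":0,"delta_pos":[0,0,-15],"spin":0}]'
python3 - <<'E'
from h import *
np.set_printoptions(precision=4,suppress=True)
print(proj("scene",(.248,-.573,.22)),proj("side",(.248,-.573,.22)),'grinder',atz("scene",(162,105),0),atz("side",(292,140),0))
s=sense();R=s['ee_rot'];p=s['tcp_pos'];print(p,R)
u=np.array([-.158,.987,0]);u/=np.linalg.norm(u);o=np.array([.5625,.036,0])
t=o+u*-.17+[0,0,.36];print(R.T@(t-p)*100)
E
```

```text
time_s: 2.4
tcp_pos: [0.249, -0.576, 0.3819]
ee_rot: [[-0.918, -0.397, 0.007], [-0.398, 0.917, -0.015], [-0.001, -0.017, -1.0]]
wrist_force: [0.2, 0.4, 0.0]
gripper_width: 0.721
[197.6692  28.0461] [342.4132  92.8544] grinder [ 0.474  -0.5501  0.    ] [ 0.4251 -0.5747  0.    ]
[ 0.249  -0.576   0.3819] [[-0.9176 -0.3975  0.0074]
 [-0.3975  0.9175 -0.0153]
 [-0.0007 -0.017  -0.9999]]
[-48.8904  27.2593   1.7622]
```

```bash
python3 -m inch '[{"fingers":0,"delta_pos":[-4,2.2,0],"spin":1},{"fingers":0,"delta_pos":[-8,4.5,0],"spin":2},{"fingers":0,"delta_pos":[-12,6.7,0],"spin":4},{"fingers":0,"delta_pos":[-16,8.9,0],"spin":6},{"fingers":0,"delta_pos":[-20,11.2,0],"spin":8},{"fingers":0,"delta_pos":[-24,13.4,0],"spin":10},{"fingers":0,"delta_pos":[-28,15.6,0.5],"spin":12},{"fingers":0,"delta_pos":[-32,17.8,0.5],"spin":14.3},{"fingers":0,"delta_pos":[-36,20,1],"spin":14.3},{"fingers":0,"delta_pos":[-40,22.3,1],"spin":14.3},{"fingers":0,"delta_pos":[-44,24.5,1],"spin":14.3},{"fingers":0,"delta_pos":[-47,26.2,1],"spin":14.3},{"fingers":0,"delta_pos":[-48.9,27.3,1],"spin":14.3},{"fingers":0,"delta_pos":[-48.9,27.3,1],"spin":14.3},{"fingers":0,"delta_pos":[-48.9,27.3,1],"spin":14.3},{"fingers":0,"delta_pos":[-48.9,27.3,1],"spin":14.3}]'
python3 - <<'E'
from h import *
import cv2
np.set_printoptions(precision=4,suppress=True)
cv2.imwrite('pics/w1.png',capture("wrist")[:,:,::-1])
print(sense()['tcp_pos'],sense()['ee_rot'])
W=np.array([512,384])
for t,z in(("strop_top",.198),("jaw_back",.036),("jaw_face",.036),("stop_plate",.033),("holder",0)):
    for d in spot_point("wrist",t)[:2]: print(t,round(d['conf'],2),np.array(d['location'])*W,atz("wrist",np.array(d['location'])*W,z))
E
```

```text
time_s: 4.0
tcp_pos: [0.5881, -0.1296, 0.3629]
ee_rot: [[-0.988, -0.157, 0.0], [-0.157, 0.988, -0.0], [-0.0, -0.0, -1.0]]
wrist_force: [0.1, 1.1, -0.1]
gripper_width: 0.003
[ 0.588  -0.1297  0.363 ] [[-0.9876 -0.157   0.0004]
 [-0.157   0.9876 -0.0002]
 [-0.0004 -0.0003 -1.    ]]
strop_top 0.72 [312.6784 172.608 ] [ 0.5757 -0.0671  0.198 ]
strop_top 0.24 [381.184 206.784] [0.6024 0.0179 0.198 ]
jaw_back 0.94 [230.0928 150.4896] [ 0.592  -0.1688  0.036 ]
jaw_back 0.48 [293.6832 150.7968] [ 0.5764 -0.0676  0.036 ]
jaw_face 0.98 [248.0128 153.792 ] [ 0.5928 -0.1393  0.036 ]
stop_plate 0.83 [472.32   152.4096] [0.534  0.2198 0.033 ]
holder 0.86 [354.304  150.9888] [0.5651 0.0418 0.    ]
```

View pics/w1.png

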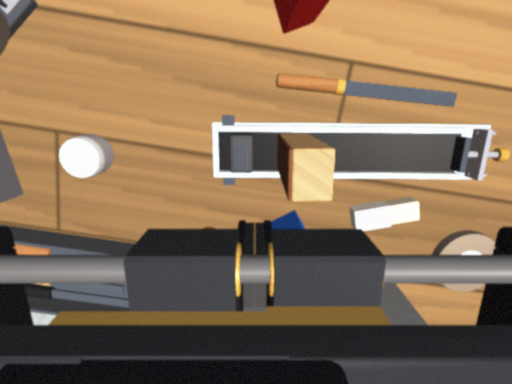

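The wrist view shows the trough running along the picture's columns, with the beech block at (310,170), leather on its left towards the jaw at (242,153). I'm aligned behind the leather, so I descend.

```bash
python3 -m inch '[{"fingers":0,"delta_pos":[0,0,4],"spin":0},{"fingers":0,"delta_pos":[0,0,8],"spin":0},{"fingers":0,"delta_pos":[0,0,12],"spin":0},{"fingers":0,"delta_pos":[0,0,16],"spin":0},{"fingers":0,"delta_pos":[0,0,18.3],"spin":0},{"fingers":0,"delta_pos":[0,0,18.3],"spin":0},{"fingers":0,"delta_pos":[0,0,18.3],"spin":0},{"fingers":0,"delta_pos":[0,0,18.3],"spin":0}]'
python3 - <<'E'
from h import *
import cv2
cv2.imwrite('pics/s2.png',cv2.resize(capture("scene")[90:290,140:370,::-1],None,fx=3,fy=3))
print(sense()['tcp_pos'],sense()['wrist_force'])
E
```

```text
time_s: 5.1
tcp_pos: [0.59, -0.1288, 0.1818]
ee_rot: [[-0.987, -0.159, 0.004], [-0.159, 0.987, -0.0], [-0.004, -0.001, -1.0]]
wrist_force: [0.3, 0.8, 0.2]
gripper_width: 0.006
[ 0.58993305 -0.12871616  0.18180761] [ 0.172591    0.49215452 -0.00178812]
```

View pics/s2.png

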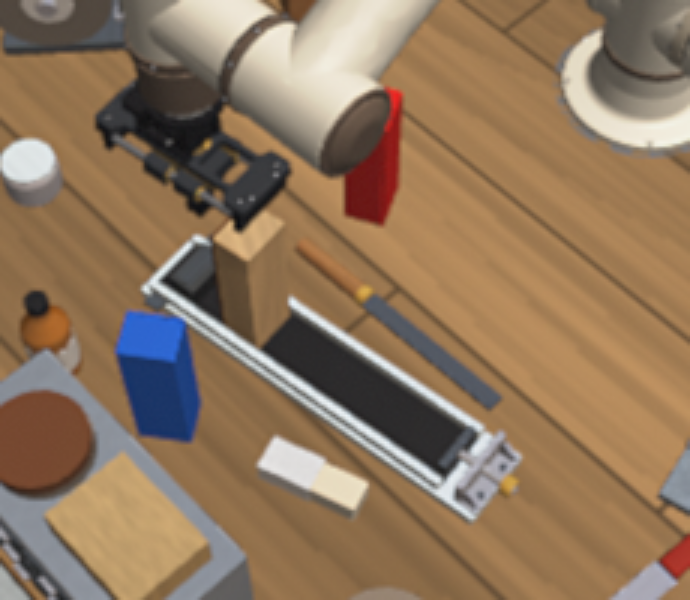

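```bash
python3 -m inch '[{"fingers":0,"delta_pos":[0,0.8,0],"spin":0},{"fingers":0,"delta_pos":[0,1.4,0],"spin":0},{"fingers":0,"delta_pos":[0,1.7,0],"spin":0},{"fingers":0,"delta_pos":[0,2.0,0],"spin":0},{"fingers":0,"delta_pos":[0,2.2,0],"spin":0},{"fingers":0,"delta_pos":[0,2.4,0],"spin":0},{"fingers":0,"delta_pos":[0,2.6,0],"spin":0},{"fingers":0,"delta_pos":[0,2.8,0],"spin":0},{"fingers":0,"delta_pos":[0,3.0,0],"spin":0},{"fingers":0,"delta_pos":[0,3.2,0],"spin":0},{"fingers":0,"delta_pos":[0,3.4,0],"spin":0},{"fingers":0,"delta_pos":[0,3.6,0],"spin":0},{"fingers":0,"delta_pos":[0,3.8,0],"spin":0},{"fingers":0,"delta_pos":[0,4.0,0],"spin":0},{"fingers":0,"delta_pos":[0,4.2,0],"spin":0},{"fingers":0,"delta_pos":[0,4.4,0],"spin":0}]'
python3 - <<'E'
from h import *
import cv2
cv2.imwrite('pics/s3.png',cv2.resize(capture("scene")[90:290,140:370,::-1],None,fx=3,fy=3))
cv2.imwrite('pics/d3.png',cv2.resize(capture("side")[100:320,160:360,::-1],None,fx=2.5,fy=2.5))
print(sense()['tcp_pos'],sense()['wrist_force'])
E
```

```text
time_s: 6.75
tcp_pos: [0.5816, -0.085, 0.1795]
ee_rot: [[-0.987, -0.159, -0.0], [-0.159, 0.987, 0.0], [0.0, 0.0, -1.0]]
wrist_force: [-0.0, 0.6, 0.5]
gripper_width: 0.006
[ 0.58159139 -0.08485569  0.17949774] [-1.6070052  -1.06130787 -0.09175224]
```

View pics/s3.png

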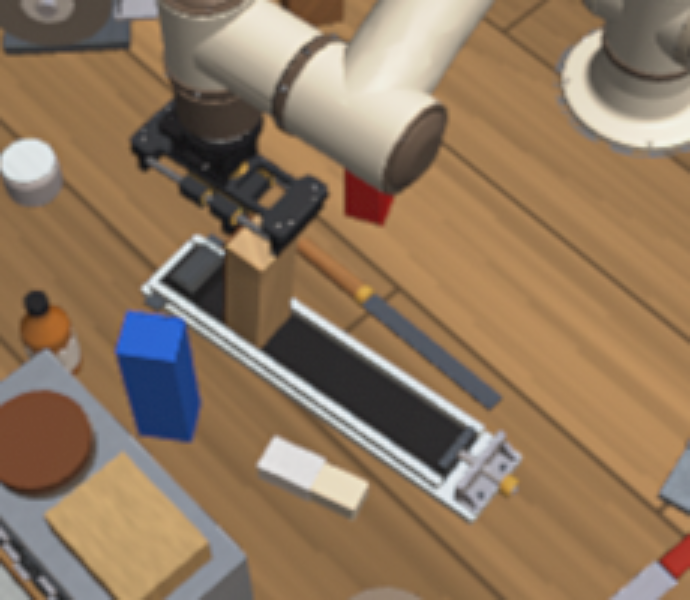

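View pics/d3.png

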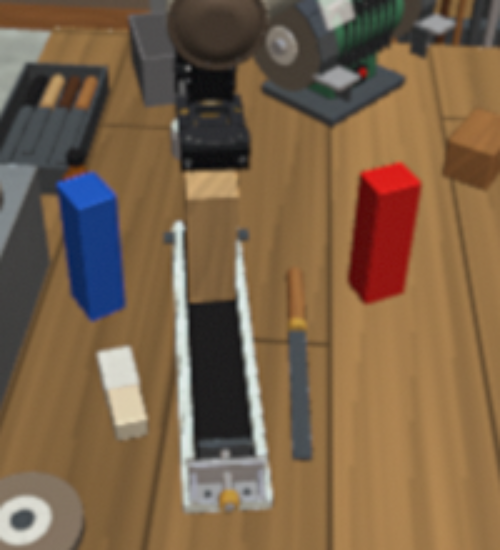

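The block tips about its foot: the top has moved and the foot edge stays at the same place. I carry on slowly.

```bash
python3 -m inch '[{"fingers":0,"delta_pos":[0,0.3,0],"spin":0},{"fingers":0,"delta_pos":[0,0.6,0],"spin":0},{"fingers":0,"delta_pos":[0,0.9,0],"spin":0},{"fingers":0,"delta_pos":[0,1.2,0],"spin":0},{"fingers":0,"delta_pos":[0,1.5,0],"spin":0},{"fingers":0,"delta_pos":[0,1.8,0],"spin":0},{"fingers":0,"delta_pos":[0,2.1,0],"spin":0},{"fingers":0,"delta_pos":[0,2.4,0],"spin":0},{"fingers":0,"delta_pos":[0,2.7,0],"spin":0},{"fingers":0,"delta_pos":[0,3.0,0],"spin":0},{"fingers":0,"delta_pos":[0,3.3,0],"spin":0},{"fingers":0,"delta_pos":[0,3.6,0],"spin":0},{"fingers":0,"delta_pos":[0,3.9,0],"spin":0},{"fingers":0,"delta_pos":[0,4.2,0],"spin":0},{"fingers":0,"delta_pos":[0,4.5,0],"spin":0},{"fingers":0,"delta_pos":[0,4.8,0],"spin":0},{"fingers":0,"delta_pos":[0,4.8,0],"spin":0},{"fingers":0,"delta_pos":[0,4.8,0],"spin":0},{"fingers":0,"delta_pos":[0,4.8,0],"spin":0},{"fingers":0,"delta_pos":[0,4.8,0],"spin":0}]'
python3 - <<'E'
from h import *
import cv2
cv2.imwrite('pics/s4.png',cv2.resize(capture("scene")[90:290,140:370,::-1],None,fx=3,fy=3))
cv2.imwrite('pics/d4.png',cv2.resize(capture("side")[100:320,160:360,::-1],None,fx=2.5,fy=2.5))
print(sense()['tcp_pos'],sense()['wrist_force'])
E
```

```text
time_s: 8.85
tcp_pos: [0.5741, -0.0379, 0.1795]
ee_rot: [[-0.987, -0.158, -0.0], [-0.158, 0.987, -0.0], [0.0, -0.0, -1.0]]
wrist_force: [0.5, -0.5, -0.7]
gripper_width: 0.004
[ 0.57405661 -0.03785619  0.17954447] [-0.0377133  0.1785025  0.3635017]
```

View pics/s4.png

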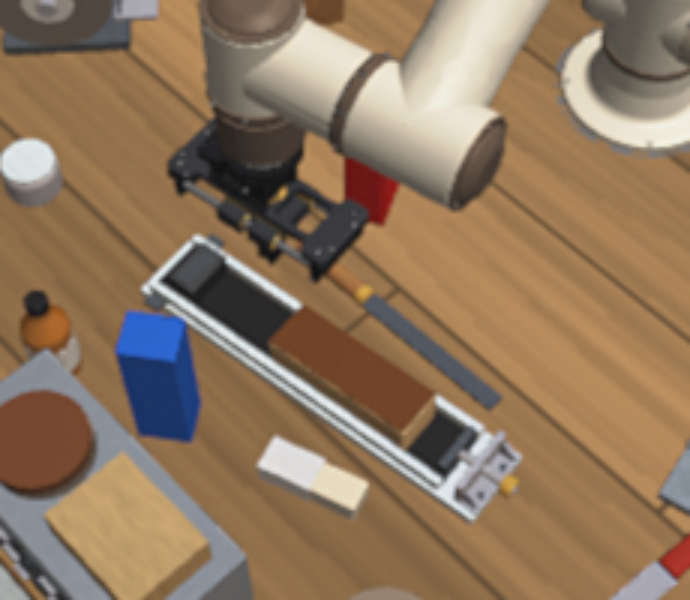

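View pics/d4.png

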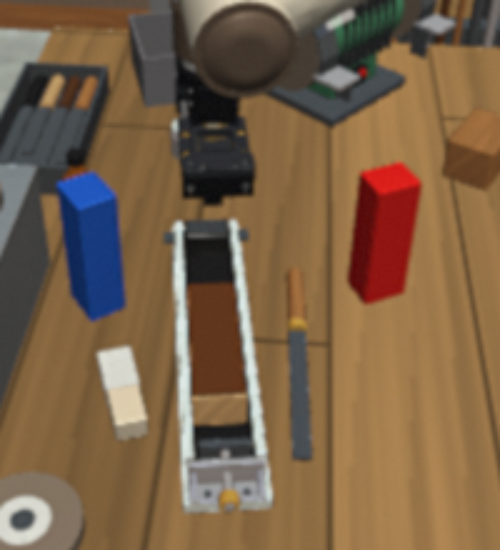

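The block has dropped flat on its back with the leather up (scene crop (350,370)), clear of the pad. Next I move up and behind the jaw.

```bash
python3 -m inch '[{"fingers":0,"delta_pos":[0,-4,0],"spin":0},{"fingers":0,"delta_pos":[0.1,-8,0],"spin":0},{"fingers":0,"delta_pos":[0.2,-12,0],"spin":0},{"fingers":0,"delta_pos":[0.3,-15,0],"spin":0},{"fingers":0,"delta_pos":[0.3,-16.8,0],"spin":0},{"fingers":0,"delta_pos":[0.3,-16.8,3],"spin":0},{"fingers":0,"delta_pos":[0.3,-16.8,6],"spin":0},{"fingers":0,"delta_pos":[0.3,-16.8,8],"spin":0},{"fingers":0,"delta_pos":[0.3,-16.8,8],"spin":0},{"fingers":0,"delta_pos":[0.3,-16.8,8],"spin":0}]'
python3 - <<'E'
from h import *
import cv2
np.set_printoptions(precision=4,suppress=True)
cv2.imwrite('pics/w5.png',capture("wrist")[:,:,::-1])
print(sense()['tcp_pos'],sense()['wrist_force'])
W=np.array([512,384])
for t,z in(("jaw_back",.036),("jaw_face",.036),("stop_plate",.033),("strop_foot",.043),("strop_top",.043)):
    for d in spot_point("wrist",t)[:2]: print(t,round(d['conf'],2),np.array(d['location'])*W,atz("wrist",np.array(d['location'])*W,z))
capture("scene")
for t,z in(("jaw_back",.036),("jaw_face",.036),("stop_plate",.033),("strop_foot",.043),("strop_top",.043)):
    for d in spot_point("scene",t)[:2]: print('scene',t,round(d['conf'],2),np.array(d['location'])*W,atz("scene",np.array(d['location'])*W,z))
E
```

```text
time_s: 9.95
tcp_pos: [0.5982, -0.204, 0.1]
ee_rot: [[-0.987, -0.159, 0.0], [-0.159, 0.987, -0.001], [-0.0, -0.001, -1.0]]
wrist_force: [-0.4, -0.1, 1.0]
gripper_width: 0.001
[ 0.5988 -0.204   0.1009] [-0.8204  1.1565  0.7636]
jaw_back 0.64 [299.7248 207.2064] [ 0.5966 -0.1686  0.036 ]
jaw_back 0.24 [493.2096 215.5008] [ 0.5789 -0.0153  0.036 ]
jaw_face 0.74 [341.504  206.7072] [ 0.5909 -0.1361  0.036 ]
strop_foot 0.7 [384.1024 330.8928] [ 0.6935 -0.0753  0.043 ]
strop_foot 0.69 [493.312  214.0032] [ 0.5756 -0.0219  0.043 ]
strop_top 0.28 [341.0944 208.2816] [ 0.5894 -0.1387  0.043 ]
scene jaw_back 0.59 [200.8064 179.712 ] [ 0.5988 -0.1657  0.036 ]
scene jaw_face 0.66 [233.5744 197.6064] [ 0.5661 -0.0381  0.036 ]
scene stop_plate 0.97 [295.9872 241.1904] [0.5304 0.2112 0.033 ]
scene strop_foot 0.91 [194.0992 230.8992] [ 0.7393 -0.0299  0.043 ]
scene strop_foot 0.89 [261.4784 157.5168] [ 0.3914 -0.0878  0.043 ]
scene strop_top 0.89 [275.9168 232.512 ] [0.5582 0.1502 0.043 ]
scene strop_top 0.62 [189.696 201.216] [ 0.681  -0.1228  0.043 ]
```

View pics/w5.png

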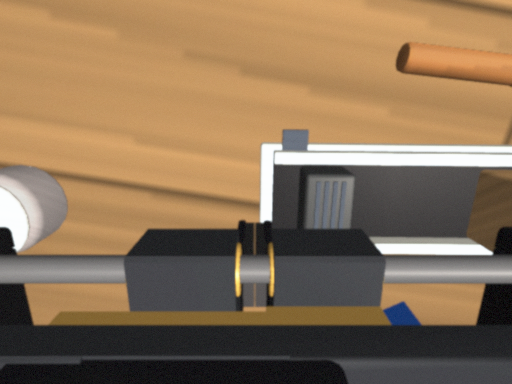

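The wrist view shows the jaw (330,200) ahead and the base end at column 265. The fingers are about 20 mm behind the jaw's back, so I descend to z ≈ 0.03.

```bash
python3 -m inch '[{"fingers":0,"delta_pos":[0,0,2],"spin":0},{"fingers":0,"delta_pos":[0,0,4],"spin":0},{"fingers":0,"delta_pos":[0,0,5.5],"spin":0},{"fingers":0,"delta_pos":[0,0,6.4],"spin":0},{"fingers":0,"delta_pos":[0,0,6.9],"spin":0},{"fingers":0,"delta_pos":[0,0,6.9],"spin":0},{"fingers":0,"delta_pos":[0,0,6.9],"spin":0},{"fingers":0,"delta_pos":[0,0,6.9],"spin":0}]'; python3 -m inch '[{"fingers":0,"delta_pos":[0,0.3,0],"spin":0},{"fingers":0,"delta_pos":[0,0.6,0],"spin":0},{"fingers":0,"delta_pos":[0,0.9,0],"spin":0},{"fingers":0,"delta_pos":[0,1.2,0],"spin":0},{"fingers":0,"delta_pos":[0,1.4,0],"spin":0},{"fingers":0,"delta_pos":[0,1.6,0],"spin":0},{"fingers":0,"delta_pos":[0,1.8,0],"spin":0},{"fingers":0,"delta_pos":[0,2.0,0],"spin":0},{"fingers":0,"delta_pos":[0,2.2,0],"spin":0},{"fingers":0,"delta_pos":[0,2.4,0],"spin":0},{"fingers":0,"delta_pos":[0,2.6,0],"spin":0},{"fingers":0,"delta_pos":[0,2.8,0],"spin":0}]'
```

```text
time_s: 11.35
tcp_pos: [0.5984, -0.2042, 0.0315]
ee_rot: [[-0.987, -0.159, 0.002], [-0.159, 0.987, -0.0], [-0.002, -0.001, -1.0]]
wrist_force: [0.7, 0.0, -0.4]
gripper_width: 0.007
time_s: 12.55
tcp_pos: [0.5934, -0.1771, 0.0306]
ee_rot: [[-0.987, -0.159, 0.0], [-0.159, 0.987, -0.001], [-0.0, -0.001, -1.0]]
wrist_force: [1.7, -6.3, -1.1]
gripper_width: 0.002
```

```bash
python3 -m inch '[{"fingers":0,"delta_pos":[0,0.3,0],"spin":0},{"fingers":0,"delta_pos":[0,0.6,0],"spin":0},{"fingers":0,"delta_pos":[0,0.9,0],"spin":0},{"fingers":0,"delta_pos":[0,1.2,0],"spin":0},{"fingers":0,"delta_pos":[0,1.5,0],"spin":0},{"fingers":0,"delta_pos":[0,1.8,0],"spin":0},{"fingers":0,"delta_pos":[0,2.1,0],"spin":0},{"fingers":0,"delta_pos":[0,2.4,0],"spin":0},{"fingers":0,"delta_pos":[0,2.7,0],"spin":0},{"fingers":0,"delta_pos":[0,3.0,0],"spin":0},{"fingers":0,"delta_pos":[0,3.3,0],"spin":0},{"fingers":0,"delta_pos":[0,3.6,0],"spin":0},{"fingers":0,"delta_pos":[0,3.9,0],"spin":0},{"fingers":0,"delta_pos":[0,4.2,0],"spin":0},{"fingers":0,"delta_pos":[0,4.5,0],"spin":0},{"fingers":0,"delta_pos":[0,4.8,0],"spin":0},{"fingers":0,"delta_pos":[0,5.1,0],"spin":0},{"fingers":0,"delta_pos":[0,5.4,0],"spin":0},{"fingers":0,"delta_pos":[0,5.7,0],"spin":0},{"fingers":0,"delta_pos":[0,6.0,0],"spin":0}]'
python3 - <<'E'
from h import *
import cv2
cv2.imwrite('pics/s6.png',cv2.resize(capture("scene")[90:290,140:370,::-1],None,fx=3,fy=3))
print(sense()['tcp_pos'],sense()['wrist_force'])
E
```

```text
time_s: 14.55
tcp_pos: [0.5845, -0.1182, 0.0306]
ee_rot: [[-0.987, -0.158, 0.001], [-0.158, 0.987, -0.001], [-0.001, -0.001, -1.0]]
wrist_force: [2.5, -6.2, -2.1]
gripper_width: 0.007
[ 0.58443386 -0.1177418   0.03060673] [ 1.71941774 -4.44121175 -2.18548431]
```

View pics/s6.png

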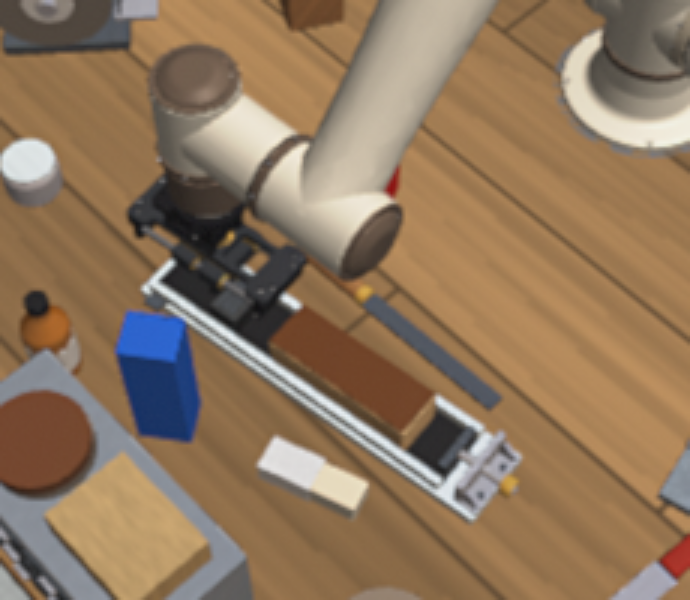

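```bash
python3 -m inch '[{"fingers":0,"delta_pos":[0,0.2,0],"spin":0},{"fingers":0,"delta_pos":[0,0.4,0],"spin":0},{"fingers":0,"delta_pos":[0,0.6,0],"spin":0},{"fingers":0,"delta_pos":[0,0.8,0],"spin":0},{"fingers":0,"delta_pos":[0,1.0,0],"spin":0},{"fingers":0,"delta_pos":[0,1.2,0],"spin":0},{"fingers":0,"delta_pos":[0,1.4,0],"spin":0},{"fingers":0,"delta_pos":[0,1.6,0],"spin":0},{"fingers":0,"delta_pos":[0,1.8,0],"spin":0},{"fingers":0,"delta_pos":[0,2.0,0],"spin":0},{"fingers":0,"delta_pos":[0,2.2,0],"spin":0},{"fingers":0,"delta_pos":[0,2.4,0],"spin":0},{"fingers":0,"delta_pos":[0,2.6,0],"spin":0},{"fingers":0,"delta_pos":[0,2.8,0],"spin":0},{"fingers":0,"delta_pos":[0,3.0,0],"spin":0},{"fingers":0,"delta_pos":[0,3.2,0],"spin":0},{"fingers":0,"delta_pos":[0,3.4,0],"spin":0},{"fingers":0,"delta_pos":[0,3.6,0],"spin":0}]'
python3 - <<'E'
from h import *
import cv2
a=capture("scene");cv2.imwrite('pics/s7.png',cv2.resize(a[160:280,200:330,::-1],None,fx=5,fy=5,interpolation=cv2.INTER_CUBIC))
a=capture("side");cv2.imwrite('pics/d7.png',cv2.resize(a[180:320,200:310,::-1],None,fx=4,fy=4,interpolation=cv2.INTER_CUBIC))
print(sense()['tcp_pos'],sense()['wrist_force'])
E
```

```text
time_s: 16.4
tcp_pos: [0.579, -0.0824, 0.0307]
ee_rot: [[-0.987, -0.158, 0.002], [-0.158, 0.987, -0.001], [-0.002, -0.001, -1.0]]
wrist_force: [2.1, -4.7, -2.2]
gripper_width: 0.009
[ 0.57891697 -0.08216379  0.03072959] [ 2.77746408 -4.35704639 -1.58739502]
```

View pics/s7.png

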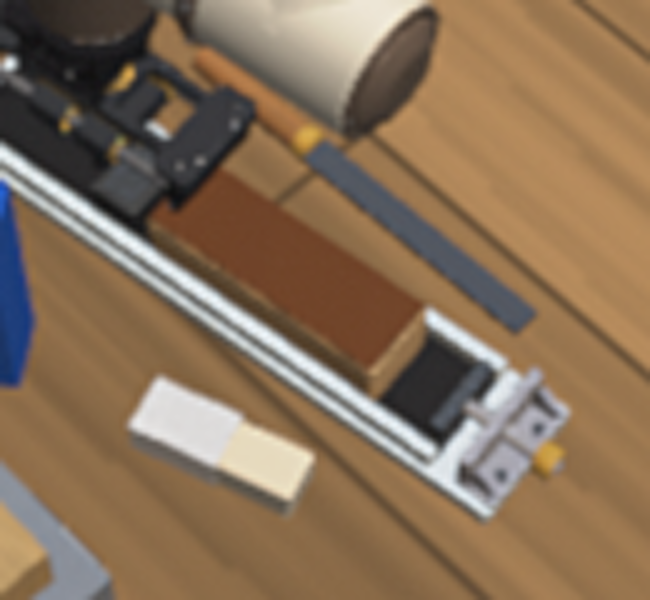

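View pics/d7.png

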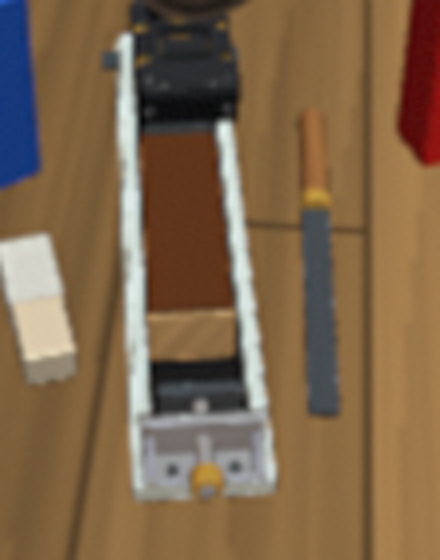

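Run:
```python
from h import *
print('block end',atz("side",(247.5,259),.068),atz("side",(248,269.5),.018),'pad',atz("side",(248,271),.046),atz("side",(248,276),.046))
# scene: scale5 offset 200,160
f=lambda x,y,z:atz("scene",(200+x/5,160+y/5),z)
print('block end',f(395,335,.068),f(405,350,.018),'pad top front edge',f(455,395,.046))
```

```text
block end [0.54964227 0.16033283 0.068     ] [0.5487774  0.15419318 0.018     ] pad [0.54635995 0.18258404 0.046     ] [0.54492406 0.19920967 0.046     ]
block end [0.54744761 0.15170993 0.068     ] [0.53061733 0.14673576 0.018     ] pad top front edge [0.54132024 0.19913685 0.046     ]
```

```bash
python3 -m inch '[{"fingers":0,"delta_pos":[0,0.15,0],"spin":0},{"fingers":0,"delta_pos":[0,0.3,0],"spin":0},{"fingers":0,"delta_pos":[0,0.45,0],"spin":0},{"fingers":0,"delta_pos":[0,0.6,0],"spin":0},{"fingers":0,"delta_pos":[0,0.75,0],"spin":0},{"fingers":0,"delta_pos":[0,0.9,0],"spin":0},{"fingers":0,"delta_pos":[0,1.05,0],"spin":0},{"fingers":0,"delta_pos":[0,1.2,0],"spin":0},{"fingers":0,"delta_pos":[0,1.35,0],"spin":0},{"fingers":0,"delta_pos":[0,1.5,0],"spin":0}]'
python3 - <<'E'
from h import *
import cv2
a=capture("scene");cv2.imwrite('pics/s8.png',cv2.resize(a[200:280,250:330,::-1],None,fx=7,fy=7,interpolation=cv2.INTER_CUBIC))
a=capture("side");cv2.imwrite('pics/d8.png',cv2.resize(a[230:310,210:290,::-1],None,fx=7,fy=7,interpolation=cv2.INTER_CUBIC))
print(sense()['tcp_pos'],sense()['wrist_force'])
E
```

```text
time_s: 17.5
tcp_pos: [0.5767, -0.0676, 0.0308]
ee_rot: [[-0.987, -0.159, 0.002], [-0.159, 0.987, -0.001], [-0.002, -0.001, -1.0]]
wrist_force: [3.2, -6.0, -2.0]
gripper_width: 0.006
[ 0.57662927 -0.06742981  0.0307806 ] [ 3.37892557 -5.10674104 -1.44360507]
```

View pics/s8.png

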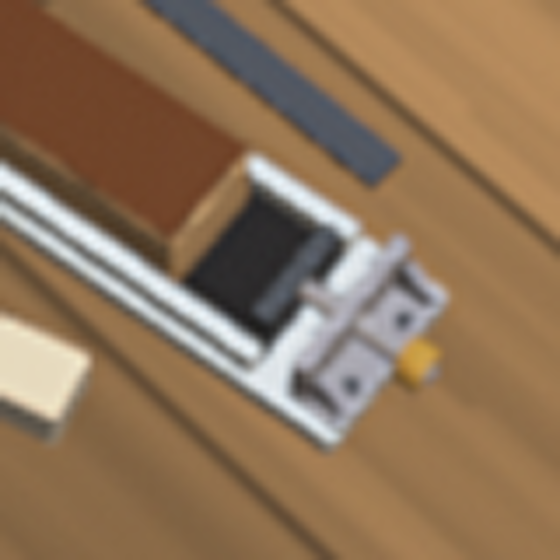

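View pics/d8.png

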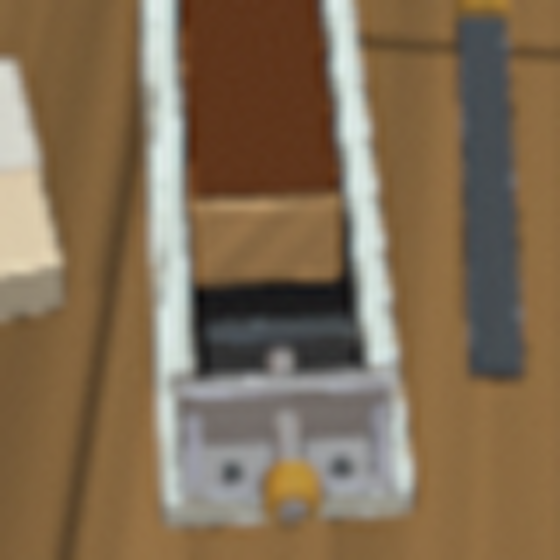

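Run:
```python
from h import *
u=np.array([-.153,.988]);
g=lambda x,y,z:atz("side",(210+x/7,230+y/7),z)
print('side block',g(268,198,.068),g(270,285,.018),'pad',g(280,318,.046))
f=lambda x,y,z:atz("scene",(250+x/7,200+y/7),z)
print('scene block',[f(*p) for p in((165,240,.068),(243,162,.068),(185,278,.018))],'pad',f(255,303,.046),f(325,228,.046))
```

```text
side block [0.54777576 0.15766565 0.068     ] [0.54684786 0.15831679 0.018     ] pad [0.53986582 0.19690344 0.046     ]
scene block [array([0.57710861, 0.15793192, 0.068     ]), array([0.52515713, 0.15442782, 0.068     ]), array([0.56528348, 0.16093056, 0.018     ])] pad [0.56191386 0.19961336 0.046     ] [0.51323567 0.19535097 0.046     ]
```

```bash
python3 -m inch '[{"fingers":0,"delta_pos":[0,0.15,0],"spin":0},{"fingers":0,"delta_pos":[0,0.3,0],"spin":0},{"fingers":0,"delta_pos":[0,0.45,0],"spin":0},{"fingers":0,"delta_pos":[0,0.6,0],"spin":0},{"fingers":0,"delta_pos":[0,0.75,0],"spin":0},{"fingers":0,"delta_pos":[0,0.9,0],"spin":0},{"fingers":0,"delta_pos":[0,1.05,0],"spin":0},{"fingers":0,"delta_pos":[0,1.2,0],"spin":0},{"fingers":0,"delta_pos":[0,1.35,0],"spin":0},{"fingers":0,"delta_pos":[0,1.5,0],"spin":0},{"fingers":0,"delta_pos":[0,1.65,0],"spin":0},{"fingers":0,"delta_pos":[0,1.8,0],"spin":0},{"fingers":0,"delta_pos":[0,1.95,0],"spin":0},{"fingers":0,"delta_pos":[0,2.1,0],"spin":0},{"fingers":0,"delta_pos":[0,2.2,0],"spin":0},{"fingers":0,"delta_pos":[0,2.3,0],"spin":0},{"fingers":0,"delta_pos":[0,2.4,0],"spin":0},{"fingers":0,"delta_pos":[0,2.5,0],"spin":0}]'
python3 - <<'E'
from h import *
import cv2
a=capture("scene");cv2.imwrite('pics/s9.png',cv2.resize(a[200:280,250:330,::-1],None,fx=7,fy=7,interpolation=cv2.INTER_CUBIC))
a=capture("side");cv2.imwrite('pics/d9.png',cv2.resize(a[230:310,210:290,::-1],None,fx=7,fy=7,interpolation=cv2.INTER_CUBIC))
print(sense()['tcp_pos'],sense()['wrist_force'])
E
```

```text
time_s: 19.4
tcp_pos: [0.5729, -0.043, 0.0308]
ee_rot: [[-0.987, -0.159, 0.002], [-0.159, 0.987, -0.001], [-0.002, -0.001, -1.0]]
wrist_force: [3.7, -5.8, -2.7]
gripper_width: 0.006
[ 0.57284906 -0.04280639  0.03084979] [ 3.36928177 -5.46472282 -2.41519806]
```

View pics/s9.png

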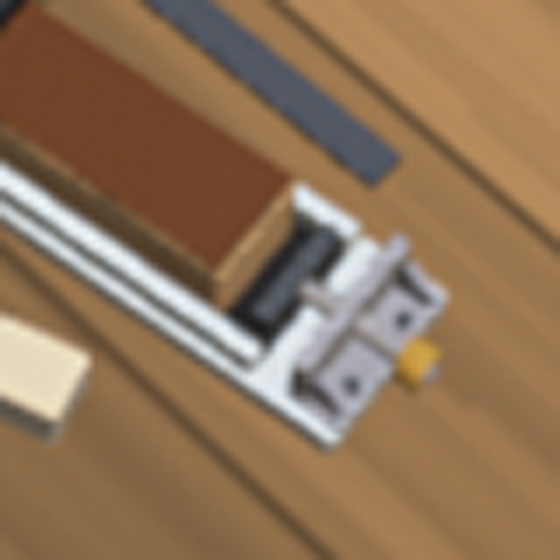

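View pics/d9.png

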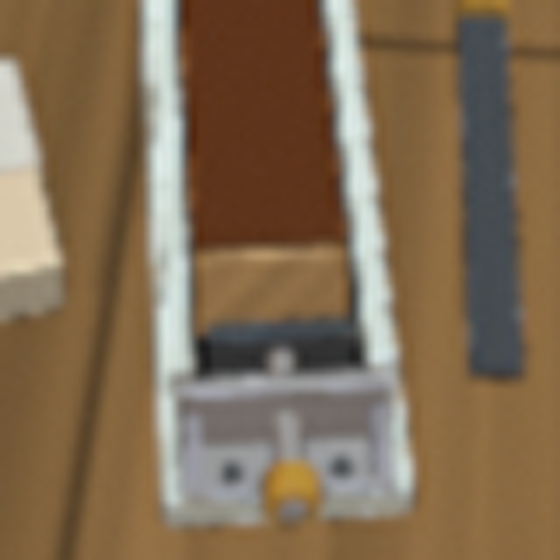

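About 10 mm of gap is left to the pad (dark strip in the scene crop at (265,275)). I slow down.

```bash
python3 -m inch '[{"fingers":0,"delta_pos":[0,0.1,0],"spin":0},{"fingers":0,"delta_pos":[0,0.2,0],"spin":0},{"fingers":0,"delta_pos":[0,0.3,0],"spin":0},{"fingers":0,"delta_pos":[0,0.4,0],"spin":0},{"fingers":0,"delta_pos":[0,0.5,0],"spin":0}]'; python3 -m inch '[{"fingers":0,"delta_pos":[0,0.04,0],"spin":0},{"fingers":0,"delta_pos":[0,0.08,0],"spin":0}]';  python3 - <<'E'
from h import *
import cv2
a=capture("scene");cv2.imwrite('pics/s10.png',cv2.resize(a[200:280,250:330,::-1],None,fx=7,fy=7,interpolation=cv2.INTER_CUBIC))
print(sense()['tcp_pos'],sense()['wrist_force'])
E
```

```text
time_s: 20.0
tcp_pos: [0.5721, -0.038, 0.0308]
ee_rot: [[-0.987, -0.159, 0.002], [-0.159, 0.987, -0.001], [-0.002, -0.001, -1.0]]
wrist_force: [3.5, -6.3, -4.2]
gripper_width: 0.005
time_s: 20.2
tcp_pos: [0.572, -0.0372, 0.0308]
ee_rot: [[-0.987, -0.159, 0.002], [-0.159, 0.987, -0.001], [-0.002, -0.001, -1.0]]
wrist_force: [3.4, -5.9, -2.2]
gripper_width: 0.007
[ 0.57200443 -0.03713965  0.03084754] [ 3.32346945 -6.40760096 -1.49336308]
```

View pics/s10.png

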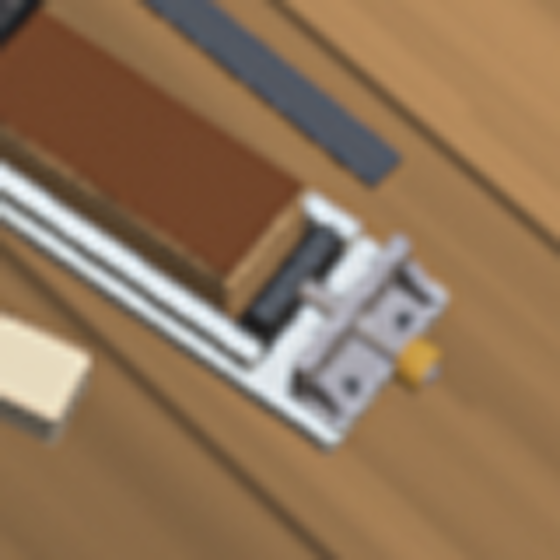

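```bash
python3 -m inch '[{"fingers":0,"delta_pos":[0,0.05,0],"spin":0},{"fingers":0,"delta_pos":[0,0.1,0],"spin":0},{"fingers":0,"delta_pos":[0,0.15,0],"spin":0}]' | grep -E "time|tcp|force"; python3 -m inch '[{"fingers":0,"delta_pos":[0,0.03,0],"spin":0},{"fingers":0,"delta_pos":[0,0.06,0],"spin":0}]'| grep -E "time|tcp|force"
```

```text
time_s: 20.55
tcp_pos: [0.5718, -0.0357, 0.0309]
wrist_force: [4.3, -6.1, -2.7]
time_s: 20.75
tcp_pos: [0.5717, -0.0351, 0.0308]
wrist_force: [3.0, -5.1, -2.7]
```

```bash
python3 -m inch '[{"fingers":0,"delta_pos":[0,0.03,0],"spin":0},{"fingers":0,"delta_pos":[0,0.06,0],"spin":0}]'| grep -E "time|tcp|force"
```

```text
time_s: 20.95
tcp_pos: [0.5716, -0.0345, 0.0309]
wrist_force: [4.1, -5.2, -2.4]
```

```bash
python3 -m inch '[{"fingers":0,"delta_pos":[0,0.04,0],"spin":0},{"fingers":0,"delta_pos":[0,0.08,0],"spin":0}]'| grep -E "time|tcp|force"
```

```text
time_s: 21.15
tcp_pos: [0.5715, -0.0338, 0.0309]
wrist_force: [3.9, -6.5, -2.5]
```

```bash
python3 -m inch '[{"fingers":0,"delta_pos":[0,0.04,0],"spin":0},{"fingers":0,"delta_pos":[0,0.08,0],"spin":0}]'| grep -E "time|tcp|force"
python3 - <<'E'
from h import *
import cv2
a=capture("scene");cv2.imwrite('pics/s11.png',cv2.resize(a[200:280,250:330,::-1],None,fx=7,fy=7,interpolation=cv2.INTER_CUBIC))
print(sense()['tcp_pos'],sense()['wrist_force'])
E
```

```text
time_s: 21.35
tcp_pos: [0.5713, -0.0329, 0.0309]
wrist_force: [3.5, -6.1, -2.5]
[ 0.57135282 -0.03288842  0.030841  ] [ 4.18220827 -5.38980115 -1.64323066]
```

View pics/s11.png

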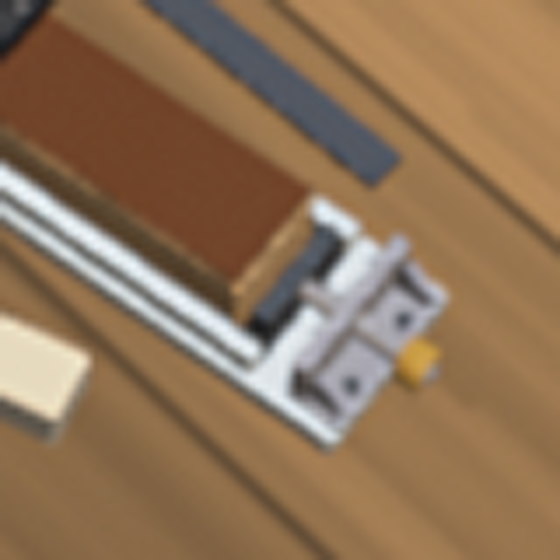

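```bash
python3 -m inch '[{"fingers":0,"delta_pos":[0,0.03,0],"spin":0},{"fingers":0,"delta_pos":[0,0.06,0],"spin":0}]'| grep -E "time|tcp|force"
```

```text
time_s: 21.6
tcp_pos: [0.5713, -0.0323, 0.0308]
wrist_force: [4.1, -6.1, -2.4]
```

```bash
python3 -m inch '[{"fingers":0,"delta_pos":[0,0.03,0],"spin":0},{"fingers":0,"delta_pos":[0,0.05,0],"spin":0}]'| grep -E "time|tcp|force"
```

```text
time_s: 21.8
tcp_pos: [0.5712, -0.0318, 0.0308]
wrist_force: [4.2, -6.0, -1.5]
```

```bash
python3 -m inch '[{"fingers":0,"delta_pos":[0,0.03,0],"spin":0},{"fingers":0,"delta_pos":[0,0.06,0],"spin":0}]'| grep -E "time|tcp|force"
```

```text
time_s: 22.0
tcp_pos: [0.5711, -0.0313, 0.0308]
wrist_force: [3.3, -6.0, -2.7]
```

```bash
python3 -m inch '[{"fingers":0,"delta_pos":[0,0.03,0],"spin":0},{"fingers":0,"delta_pos":[0,0.05,0],"spin":0}]'| grep -E "time|tcp|force"
```

```text
time_s: 22.2
tcp_pos: [0.571, -0.0307, 0.0308]
wrist_force: [4.6, -6.1, -2.7]
```

```bash
python3 -m inch '[{"fingers":0,"delta_pos":[0,0.03,0],"spin":0},{"fingers":0,"delta_pos":[0,0.06,0],"spin":0}]'| grep -E "time|tcp|force"
```

```text
time_s: 22.4
tcp_pos: [0.5709, -0.0302, 0.0309]
wrist_force: [4.2, -6.9, -1.9]
```

```bash
python3 -m inch '[{"fingers":0,"delta_pos":[0,0.03,0],"spin":0},{"fingers":0,"delta_pos":[0,0.05,0],"spin":0}]'| grep -E "time|tcp|force"
```

```text
time_s: 22.6
tcp_pos: [0.5708, -0.0297, 0.0309]
wrist_force: [3.1, -5.9, -3.0]
```

```bash
python3 -m inch '[{"fingers":0,"delta_pos":[0,0.03,0],"spin":0},{"fingers":0,"delta_pos":[0,0.06,0],"spin":0}]'| grep -E "time|tcp|force"
```

```text
time_s: 22.8
tcp_pos: [0.5707, -0.0291, 0.0309]
wrist_force: [3.5, -7.1, -2.0]
```

```bash
python3 -m inch '[{"fingers":0,"delta_pos":[0,0.03,0],"spin":0},{"fingers":0,"delta_pos":[0,0.05,0],"spin":0}]'| grep -E "time|tcp|force"
python3 - <<'E'
from h import *
import cv2
a=capture("scene");cv2.imwrite('pics/s12.png',cv2.resize(a[200:280,250:330,::-1],None,fx=7,fy=7,interpolation=cv2.INTER_CUBIC))
a=capture("side");cv2.imwrite('pics/d12.png',cv2.resize(a[190:310,200:300,::-1],None,fx=5,fy=5,interpolation=cv2.INTER_CUBIC))
E
```

```text
time_s: 23.0
tcp_pos: [0.5707, -0.0286, 0.0309]
wrist_force: [3.1, -5.9, -2.2]
```

View pics/s12.png

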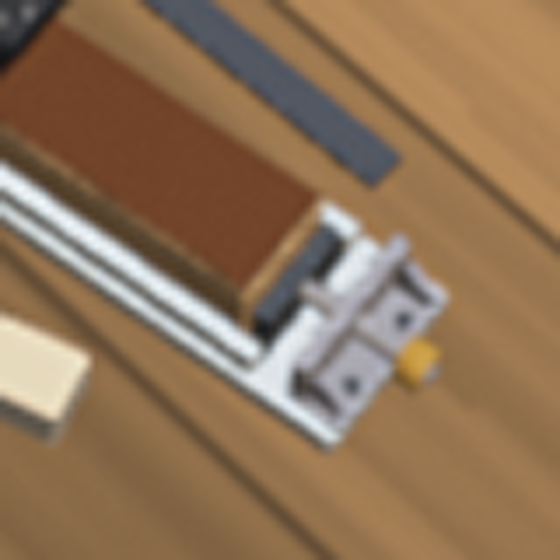

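View pics/d12.png

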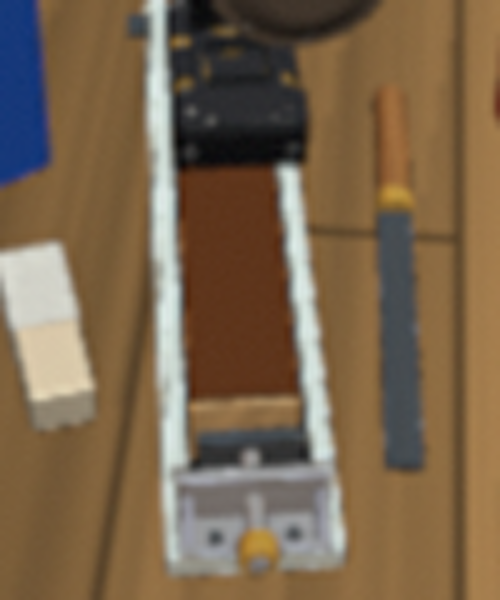

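```bash
python3 - <<'E'
from h import *
print(atz("side",(249,269.6),.068),atz("side",(249,276),.046),atz("side",(249,275.4),.046))
E
python3 -m inch '[{"fingers":0,"delta_pos":[0,0.03,0],"spin":0},{"fingers":0,"delta_pos":[0,0.06,0],"spin":0}]'| grep -E "time|tcp|force"
```

```text
[0.54263791 0.19595394 0.068     ] [0.5423177  0.19899636 0.046     ] [0.54248414 0.19702307 0.046     ]
time_s: 23.3
tcp_pos: [0.5706, -0.028, 0.0309]
wrist_force: [4.2, -6.0, -1.5]
```

```bash
python3 -m inch '[{"fingers":0,"delta_pos":[0,0.03,0],"spin":0},{"fingers":0,"delta_pos":[0,0.06,0],"spin":0}]'| grep -E "time|tcp|force"
```

```text
time_s: 23.5
tcp_pos: [0.5705, -0.0277, 0.0309]
wrist_force: [4.3, -9.0, -2.1]
```

Contact with the stop is felt: the force rises and the advance shortens. Now very small steps.

```bash
python3 -m inch '[{"fingers":0,"delta_pos":[0,0.02,0],"spin":0},{"fingers":0,"delta_pos":[0,0.02,0],"spin":0}]'| grep -E "time|tcp|force"
```

```text
time_s: 23.7
tcp_pos: [0.5705, -0.0277, 0.0309]
wrist_force: [3.8, -8.1, -3.0]
```

```bash
python3 -m inch '[{"fingers":0,"delta_pos":[0,0.02,0],"spin":0},{"fingers":0,"delta_pos":[0,0.03,0],"spin":0}]'| grep -E "time|tcp|force"
```

```text
time_s: 23.9
tcp_pos: [0.5705, -0.0277, 0.0309]
wrist_force: [4.7, -9.1, -3.4]
```

```bash
python3 -m inch '[{"fingers":0,"delta_pos":[0,0.02,0],"spin":0},{"fingers":0,"delta_pos":[0,0.03,0],"spin":0}]'| grep -E "time|tcp|force"
```

```text
time_s: 24.1
tcp_pos: [0.5705, -0.0277, 0.0309]
wrist_force: [6.3, -10.9, -3.3]
```

```bash
python3 -m inch '[{"fingers":0,"delta_pos":[-0.02,0.03,0],"spin":0},{"fingers":0,"delta_pos":[-0.03,0.05,0],"spin":0},{"fingers":0,"delta_pos":[-0.03,0.05,0],"spin":0}]'| grep -E "time|tcp|force"
```

```text
time_s: 24.4
tcp_pos: [0.5705, -0.0276, 0.0309]
wrist_force: [5.0, -12.6, -3.1]
```

```bash
python3 -m inch '[{"fingers":0,"delta_pos":[0,0.02,0],"spin":0},{"fingers":0,"delta_pos":[0,0.02,0],"spin":0}]'| grep -E "time|tcp|force"
```

```text
time_s: 24.6
tcp_pos: [0.5705, -0.0276, 0.0309]
wrist_force: [5.0, -12.5, -2.5]
```

```bash
python3 -m inch '[{"fingers":0,"delta_pos":[0,0.03,0],"spin":0},{"fingers":0,"delta_pos":[0,0.06,0],"spin":0},{"fingers":0,"delta_pos":[0,0.06,0],"spin":0}]'| grep -E "time|tcp|force"
```

```text
time_s: 24.9
tcp_pos: [0.5705, -0.0276, 0.0309]
wrist_force: [5.8, -16.0, -3.4]
```

```bash
python3 -m inch '[{"fingers":0,"delta_pos":[-0.01,0.03,0],"spin":0},{"fingers":0,"delta_pos":[-0.01,0.04,0],"spin":0},{"fingers":0,"delta_pos":[-0.01,0.04,0],"spin":0}]'| grep -E "time|tcp|force"
```

```text
time_s: 25.2
tcp_pos: [0.5705, -0.0276, 0.0309]
wrist_force: [4.5, -16.9, -2.9]
```

About 17.4 N along the trough. I hold it.

```bash
python3 -m inch '[{"fingers":0,"delta_pos":[0,0.01,0],"spin":0},{"fingers":0,"delta_pos":[0,0.02,0],"spin":0},{"fingers":0,"delta_pos":[0,0.02,0],"spin":0},{"fingers":0,"delta_pos":[0,0.02,0],"spin":0},{"fingers":0,"delta_pos":[0,0.02,0],"spin":0},{"fingers":0,"delta_pos":[0,0.02,0],"spin":0},{"fingers":0,"delta_pos":[0,0.02,0],"spin":0}]'| grep -E "time|tcp|force"
```

```text
time_s: 25.9
tcp_pos: [0.5705, -0.0276, 0.0309]
wrist_force: [5.5, -17.3, -3.3]
```

```bash
python3 -m inch '[{"fingers":0,"delta_pos":[0,0,0],"spin":0},{"fingers":0,"delta_pos":[0,0,0],"spin":0},{"fingers":0,"delta_pos":[0,0,0],"spin":0}]'| grep -E "time|tcp|force"
```

```text
time_s: 26.2
tcp_pos: [0.5705, -0.0276, 0.0309]
wrist_force: [6.4, -18.6, -3.2]
```

```bash
python3 -m inch '[{"fingers":0,"delta_pos":[0,-0.1,0],"spin":0},{"fingers":0,"delta_pos":[0,-0.2,0],"spin":0},{"fingers":0,"delta_pos":[0,-0.4,0],"spin":0},{"fingers":0,"delta_pos":[0,-0.7,0],"spin":0},{"fingers":0,"delta_pos":[0,-1.2,0],"spin":0},{"fingers":0,"delta_pos":[0,-2,0],"spin":0},{"fingers":0,"delta_pos":[0,-3,0],"spin":0},{"fingers":0,"delta_pos":[0,-4,0],"spin":0},{"fingers":0,"delta_pos":[0,-4,-3],"spin":0},{"fingers":0,"delta_pos":[0,-4,-7],"spin":0},{"fingers":0,"delta_pos":[0,-6,-11],"spin":0},{"fingers":0,"delta_pos":[0,-9,-15],"spin":0},{"fingers":0,"delta_pos":[0,-12,-17],"spin":0},{"fingers":0,"delta_pos":[0,-14,-18],"spin":0},{"fingers":0,"delta_pos":[0,-14,-18],"spin":0},{"fingers":0,"delta_pos":[0,-14,-18],"spin":0}]'
python3 - <<'E'
from h import *
import cv2
a=capture("scene");cv2.imwrite('pics/s13.png',cv2.resize(a[160:280,190:330,::-1],None,fx=5,fy=5,interpolation=cv2.INTER_CUBIC))
cv2.imwrite('pics/w13.png',capture("wrist")[:,:,::-1])
E
```

```text
time_s: 27.8
tcp_pos: [0.5908, -0.1627, 0.21]
ee_rot: [[-0.988, -0.157, -0.001], [-0.157, 0.988, 0.001], [0.001, 0.001, -1.0]]
wrist_force: [0.6, 0.9, -1.2]
gripper_width: 0.007
```

View pics/s13.png

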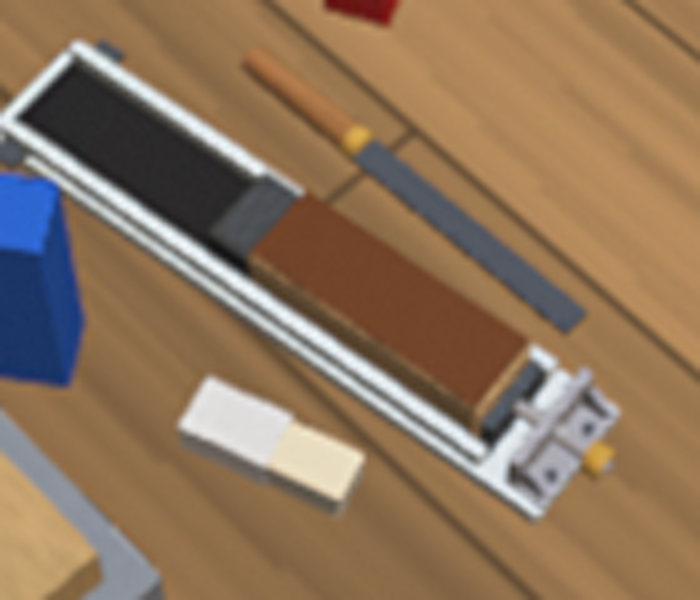

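View pics/w13.png

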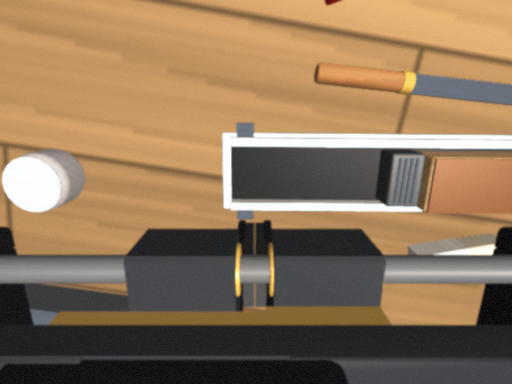

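Run:
```python
from h import *
print(atz("wrist",(423,180),.052),atz("wrist",(429,180),.068))
finish_job();print(sense()['time_s'])
```

```text
[0.56549188 0.01879032 0.052     ] [0.56204376 0.01523511 0.068     ]
the job is handed in; nothing more can be done
the job is handed in; nothing more can be done
```

I tipped the beech strop block over by pushing high on its leather with shut fingers. It dropped flat, leather up. I then slid the jaw up behind it and pushed in small steps until it met the stop. I handed the job in at about 28 s; no verdict is reported.

- **Nip:** I held the push at about 17.5–18.5 N along the trough, measured at the wrist, inside the 15–21 N firm-nip range. It peaked at about 20 N in total, under the 28 N limit. The force between block and stop was only inferred from the wrist reading.
- **Side force:** About 3–4 N of it pushed sideways, and small corrections did not remove it. I put this down to friction and a slight misalignment with the trough.
- **After letting go:** The last pictures show jaw, block and end-stop pad together, with no visible gap at either end. My pixel estimates of the jaw face and the block's foot differ by about 3.5 mm, showing overlap rather than a gap, which is about the measuring error.
- **Bystanders:** The file, compound bar and tin look unmoved in the last pictures. The oil bottle, wheel, wire brush and shear blade were not in those views, and the arm did not go near them.

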